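Index the turntable to the green hole and lock it

TASK

Turn the workpiece on the blue indexing turntable one step, to the hole with the green ring: swing the red locking pawl out of its notch by its handle, pull the sprung index pin up by its black knob, turn the table, and let the pin spring fully home in the green-ringed hole. Then swing the pawl fully back into the notch in front of it so that the table is locked again, with the workpiece still in its place on the table, and leave the other tools where they lie.

Things in the scene. Friction and masses are not known exactly. Their poses are not given: they have to be found in the camera images.
- index_base: Blue cast base of the indexing turntable, fixed to the bench, about 200 mm across, 16 mm high. Origin on the table's vertical axis at bench height; x and y level, z up. In its frame the three index holes lie on a circle of radius 90 mm round the axis, at 195, 240 and 285 degrees (counter-clockwise from its +x); the pin starts in the middle one (240 degrees), and one outer hole has a green ring, the other a white ring. The holes are 12 mm wide, the pin 10 mm with a round nose.
- table_axis (a point): Centre of the turntable's top face, on its vertical axis, 35 mm above the bench. The aluminium table is 112 mm across (138 mm over the four rim lugs); the workpiece rests on it, its top 73 mm above the bench. A dark arm on the table carries the index pin, the boss at its end being 50 mm high.
- workpiece_center (a point): Centre (half-way up) of the workpiece, a plain wood block 40 x 85 x 38 mm that lies loose on the turntable between two low steel cleats and rides round with it.
- turntable (a joint): Angle of the turntable (rad), positive counter-clockwise from above, 0 at the start (middle hole), +0.785 and -0.785 at the outer holes (195 degrees is -0.785, 285 degrees is +0.785). It turns stiffly (about 1 N at the knob) and stays where it is left; it is held by the index pin and also, independently, by the pawl.
- pin_knob (a point): Centre of the index pin's black round knob: upright, 34 mm across, 28 mm high, centre 86 mm above the bench with the pin home, 90 mm from the table's axis. Pull it straight up to draw the pin, carry it round the axis, let go and the spring drives the pin down. It may turn in the hand.
- plunger (a joint): Lift of the index pin (m): 0 fully home in a hole, 0.016 fully drawn (stop). It leaves the hole at 0.008; when it stands on the plate between holes it reads about 0.008. The spring pushes down with about 4 N at 0, 7 N at 0.016.
- pin_tip (a point): Lower end of the index pin, on the pin's axis, 78 mm below the knob's centre.
- green_ring: Flat green ring, 27 mm across, round the hole where the pin must go; origin at the hole's centre on top of the base (16 mm above the bench).
- white_ring: Flat white ring, 27 mm across, round the other outer hole, which is not to be used; origin at the hole's centre.
- pawl (a joint): Angle of the locking pawl (rad): 0 fully in its notch (at a stop), 0.42 fully out (stop); from 0.3 it is clear of the table's lugs. Growing values turn it clockwise from above, so that its handle moves away from the table's axis. Friction holds it where it is left; about 0.6 N at the handle moves it.
- pawl_handle (a point): Middle of the upright red handle of the pawl, 85 mm above the bench: a round post 21 mm across, standing free from 32 to 98 mm above the bench, 111 mm from the pawl's pivot and about 114 mm from the table's axis when the pawl is in. It can be pushed from either side or gripped.
- pawl_pivot (a point): The pawl's vertical pivot, a fixed point on the base, 27 mm above the bench.
- carpenter_pencil: Bystander: red carpenter's pencil, 173 mm long, 8 mm high; leave it where it lies. Origin at the centre of its underside.
- tape_measure: Bystander: yellow tape measure, 93 mm long, 64 mm high; leave it where it lies. Origin at the centre of its underside.

How it is judged (in metres and radians):
On the way, in this order (a step that is already met when the one before it is completed fails the run):
1. the pawl is swung clear of the table (value of joint pawl above 0.28 rad), for 0.1 s.
2. the index pin is drawn out of the middle hole (value of joint plunger above 0.0095 m and value of joint pawl above 0.24 rad), for 0.1 s.
3. the pin is home in the green-ringed hole (value of joint plunger below 0.003 m and horizontal distance between pin_tip and green_ring below 0.005 m), for 0.2 s.
At the end, for the whole second after the job is handed in: Pin home in the green-ringed hole (lift under 3 mm, within 5 mm of the hole's centre), pawl in the notch (under 0.07 rad), the workpiece's centre within 35 mm of the table top's centre (19 mm when undisturbed), turntable at rest (all of step 3 and value of joint pawl below 0.07 rad and distance between workpiece_center and table_axis below 0.035 m and velocity of joint turntable between -0.05 and 0.05 rad/s); the robot touches nothing.
It fails at once if one of the other tools (bystanders) is moved by more than 40 mm (distance of any of carpenter_pencil, tape_measure from where it was at the start of the episode above 0.04 m).
It also fails if it takes over 64 s, if anything falls off the work surface, if the arm or the gripper's body presses on something with over 40 N, if the wrist force passes 120 N, or if a joint passes its speed limit or range.

ROBOT

A 6-joint arm with a two-finger parallel gripper is mounted at the origin on a cart in front of the work surface, level with it; the furniture and walls round the work are solid. World frame = base frame: x ahead of the robot, y to its left, z up, the work surface at z = 0. Lengths are in m, angles in degrees, forces in N, time in s.
With the tool pointing down it reaches from about 0.3 to 0.875 m from the base axis. Payload 4.2 kg.
Tool frame: the origin (TCP) lies between the finger pads; the fingertips stand 22 mm ahead of it and the grasp point (between the pads) lies 3 mm ahead of it; z points along the fingers, y is the line along which they close (so a half turn about z gives the same grasp; the last joint's range is limited). The gripper opens to 85 mm and grips with 20 to 120 N. Pads are 22 mm wide; open, the fingers measure 114 mm over their backs; the gripper's body (76 mm by 85 mm) begins 54 mm behind the grasp point. The pads swing forward as they close: fully open they stand 13 mm farther back than shut.
Start: joints at [68.755, 18.312, 89.639, -0, 72.044, -1.146], TCP at [0.198, 0.54, 0.253] pointing down, gripper open.
Joint ranges: [-177.97, 177.97], [-48.28, 115.42], [12.27, 149.76], [-77.06, 257.06], [2.81, 150.46], [-146.56, 146.56]. Speed limits (degrees/s): [147.25, 147.25, 180, 180, 180, 180].

INTERFACE

Orientations are given as [roll, pitch, yaw] about the fixed x, y, z axes, in that order (R = Rz(yaw) Ry(pitch) Rx(roll)).
In Python, from rig import r gives the robot as it stands.
- The arm moves only by the tool carry_out, never from a script. Its argument "moves" is a list of rows, each a list of 3 entries, a list of its own where there are three numbers: the shift along the tool's x, y, z in m, then the turn, a rotation vector about the tool's x, y, z in rad, then the opening, from -1 (shut) to 1 (fully open). In form: [[[x, y, z], [wx, wy, wz], hand], ...]. A call has 1 to 12 rows; each row is the pose to reach, as a shift and turn from the pose commanded when the call began, along the tool's axes at that moment; what a row does not reach only later rows make up. A row lasts 1/10 s, in which the tool goes at most 50 mm and 8.59 degrees, less where a joint would pass 70% of its speed; a pose out of reach is approached as far as the arm can. A call with a gripper value outside its range is refused whole. The fingers move at their own pace and stop on an object; "squeeze" is the grip in N (left out, the last holds). Time passes only in rows, so rows that repeat a pose let the fingers close. It gives the time, the measured TCP pose, the force, the opening and the grip force at its end, in the units of the state.
- r.observe(): the state, without advancing time (a new reading comes with each control period).
- r.grab_frame(name): name is "scene" or "top" or "wrist"; returns a dict with "pixels" (400x640x3 uint8, red, green, blue), "fx", "fy", "cx", "cy" (pixels), "position" and "attitude" of the camera in the world. Camera axes: x right, y down, z forward; pixel columns grow to the right and rows downward; lengths in m; the calibration is good to about 2 mm. A picture is of the moment at which its call begins. There is no depth.
- r.close_job(): hands the job in; it is judged then, once.
The state is a dict: "time_s": time; "joint_pos": joint angles; "qd": joint speeds; "effort": joint torques, N m; "tool_pos": TCP position; "orientation": TCP orientation; "ft_force": force on the tool from outside, world axes, zero at the start; "moment": the same for the moment, N m; "width": finger opening in m; "grip_force": force on a finger pad.
Only numpy, scipy, OpenCV 4.12 (cv2) and the standard library are available. Lean on these libraries where they do the work, as an engineer would, in place of code of your own. Each camera call takes 0.05 s, during which the arm holds its last target. There are 200 camera calls.

## Working session

There is one attempt and no reset: what is moved stays moved. The work goes in short steps, Python scripts to look and compute and a tool call to move; the robot and the scene stay as the last step left them, time stands still between calls to the robot, and variables do not carry over. Pictures are saved under pics/ and viewed, at most 10 in all, crops included, and the job is handed in when it is done.

Besides the shell and the picture viewer there is one more tool, called as a command line: name --argument value ..., lists and objects as JSON in quotes. carry_out: Moves the arm, as the interface text tells. Its arguments: {"type":"object","properties":{"moves":{"type":"array"},"squeeze":{"type":"number"}},"required":["moves"]}

```bash
mkdir -p pics; python3 - <<'E'
from rig import r
import cv2,numpy as np
for n in("top","scene"):
    f=r.grab_frame(n);cv2.imwrite(f"pics/{n}0.png",f["pixels"][:,:,::-1]);print(n,{k:np.round(v,4).tolist() for k,v in f.items() if k!="pixels"})
print(r.observe())
E
```

```text
top {'fx': 362.0393, 'fy': 362.0393, 'cx': 319.5728, 'cy': 198.1103, 'position': [0.387, 0.2637, 0.9121], 'attitude': [-168.0867, -0.1841, -93.7588]}
scene {'fx': 491.7383, 'fy': 491.7383, 'cx': 324.8486, 'cy': 199.2937, 'position': [0.0957, -0.0835, 0.7604], 'attitude': [-139.1153, -0.2954, -52.8527]}
{'time_s': 0.1, 'joint_pos': array([ 6.87535988e+01,  1.83496935e+01,  8.96982801e+01,  6.79756018e-04,
        7.20437496e+01, -1.14627995e+00]), 'qd': array([-0.1211126 , -0.08950825, -0.30388867, -0.01432077,  0.0312264 ,
       -0.01007418]), 'effort': array([-1.56264574e-03, -4.16418028e+01, -2.34700835e+01, -1.70925969e-04,
        5.07613600e-03, -1.74446518e-05]), 'tool_pos': array([0.19746877, 0.53962846, 0.2525568 ]), 'orientation': array([-1.79908308e+02, -2.48110350e-03,  1.59899667e+02]), 'ft_force': array([-0.07222506,  0.51221137,  0.27535235]), 'moment': array([0.04051884, 0.01249197, 0.00502246]), 'grip_force': 0.0, 'width': 0.08511272639211424}
```

View pics/top0.png

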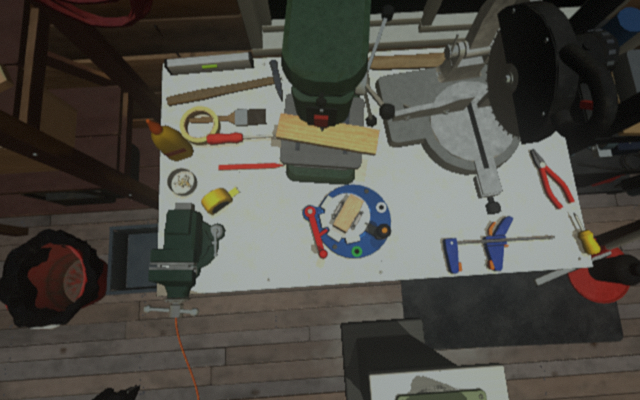

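View pics/scene0.png

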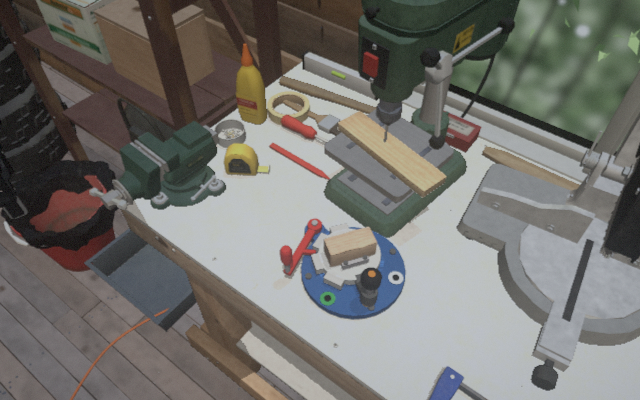

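The top view shows the turntable at about (347,221), with the green ring at (357,252), the white ring at (381,207), the knob at (383,231), the pawl handle at (322,254) and the pivot at (310,211). The scene view agrees: green ring (328,298), knob (371,280), handle (287,256). Next I'll measure these and look at a crop.

```bash
cat > h.py <<'E'
from rig import r
import cv2,numpy as np
from scipy.spatial.transform import Rotation as R
def ray(f,u,v):
    d=R.from_euler('xyz',f["attitude"],degrees=True).as_matrix()@[(u-f["cx"])/f["fx"],(v-f["cy"])/f["fy"],1]
    return np.array(f["position"]),d
def onz(f,u,v,z):
    p,d=ray(f,u,v);return p+d*(z-p[2])/d[2]
def proj(f,P):
    c=R.from_euler('xyz',f["attitude"],degrees=True).as_matrix().T@(np.array(P)-f["position"])
    return np.array([f["fx"]*c[0]/c[2]+f["cx"],f["fy"]*c[1]/c[2]+f["cy"]])
def blobs(f,lo,hi,box,amin=8):
    h=cv2.cvtColor(f["pixels"],cv2.COLOR_RGB2HSV);m=cv2.inRange(h,lo,hi);k=np.zeros_like(m);x0,y0,x1,y1=box;k[y0:y1,x0:x1]=1
    n,l,s,c=cv2.connectedComponentsWithStats(m*k)
    return [(c[i].round(1).tolist(),s[i].tolist()) for i in range(1,n) if s[i,4]>=amin]
E
python3 - <<'E'
from h import *
B={"top":(295,175,400,270),"scene":(270,205,420,325)}
for n in B:
    f=r.grab_frame(n);x0,y0,x1,y1=B[n]
    cv2.imwrite(f"pics/{n}1.png",cv2.resize(f["pixels"][y0:y1,x0:x1,::-1],None,fx=5,fy=5,interpolation=cv2.INTER_CUBIC))
    for nm,lo,hi,z in(("blue",(100,120,60),(125,255,255),.016),("green",(50,100,50),(85,255,255),.016),("red",(0,150,80),(8,255,255),.098),("orange",(9,150,80),(20,255,255),.1),("black",(0,0,0),(180,255,45),.1)):
        for c,s in blobs(f,lo,hi,B[n]): print(n,nm,c,s,onz(f,*c,z).round(4))
E
```

```text
top blue [366.5, 202.1] [329, 185, 61, 41, 698] [0.5575 0.1309 0.016 ]
top blue [318.6, 216.2] [315, 207, 9, 24, 88] [0.5294 0.2539 0.016 ]
top blue [304.7, 215.5] [303, 211, 5, 9, 12] [0.5335 0.2885 0.016 ]
top blue [354.3, 244.7] [322, 231, 63, 26, 706] [0.4528 0.1707 0.016 ]
top green [356.2, 251.1] [351, 246, 11, 11, 79] [0.437  0.1674 0.016 ]
top red [316.3, 232.5] [305, 207, 22, 51, 290] [0.4797 0.2624 0.098 ]
top orange [384.1, 229.9] [382, 228, 5, 5, 22] [0.4753 0.1096 0.1   ]
top black [381.3, 231.2] [374, 225, 16, 13, 89] [0.4728 0.1162 0.1   ]
scene blue [325.0, 230.5] [322, 227, 7, 7, 17] [0.5494 0.2551 0.016 ]
scene blue [361.1, 285.1] [304, 232, 101, 84, 2117] [0.4926 0.1332 0.016 ]
scene blue [307.8, 266.6] [304, 262, 7, 10, 27] [0.4662 0.2306 0.016 ]
scene green [327.2, 298.2] [320, 292, 15, 14, 128] [0.4363 0.1647 0.016 ]
scene red [315.5, 225.4] [309, 221, 12, 8, 28] [0.4983 0.2372 0.098 ]
scene red [305.4, 240.4] [298, 229, 15, 23, 66] [0.4633 0.2312 0.098 ]
scene red [310.9, 250.5] [307, 250, 8, 2, 11] [0.4528 0.2113 0.098 ]
```

View pics/top1.png

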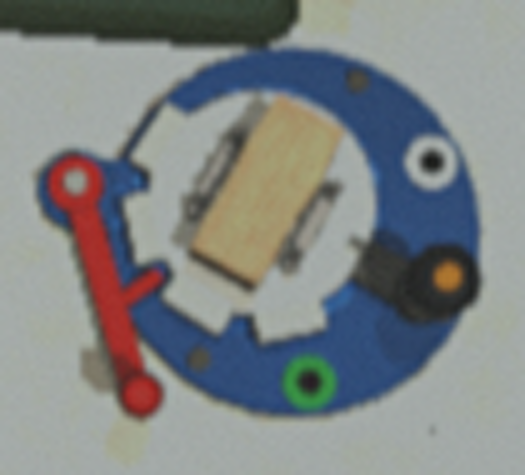

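View pics/scene1.png

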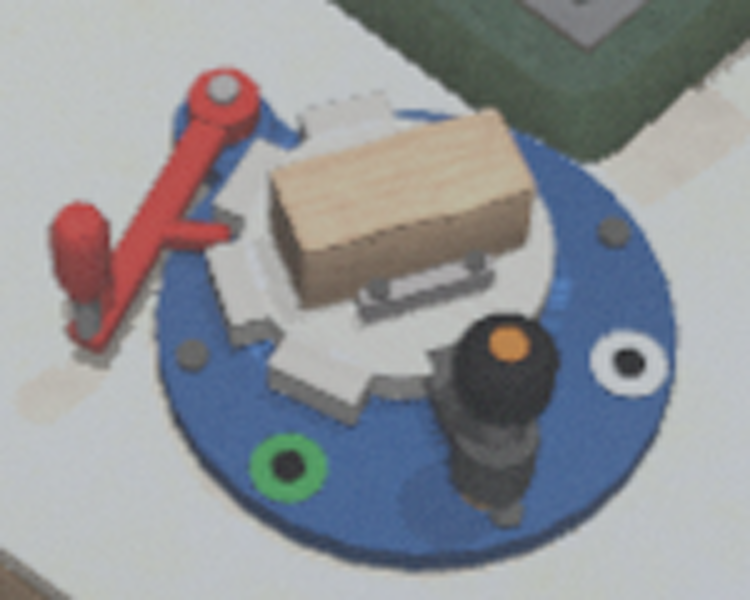

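Crop readings, converted to full-image pixels. Top: green hole (357,251.4), white hole (381.2,207.4), knob cap (384.8,230.2), handle top (323.4,253.6), pivot (310,211.4). Scene: green (327.8,298.2), white (395.8,277.6), knob cap (371.8,273.8), handle top (286,250), pivot (314.6,222.8).

```bash
python3 - <<'E'
from h import *
T=r.grab_frame("top");S=r.grab_frame("scene")
P={"green":((357,251.4),(327.8,298.2),.016),"white":((381.2,207.4),(395.8,277.6),.016),"knob":((384.8,230.2),(371.8,273.8),.1),"handle":((323.4,253.6),(286,248),.098),"pivot":((310,211.4),(314.6,222.8),.035)}
Q={}
for k,(a,b,z) in P.items():
    p,d=ray(T,*a);q,e=ray(S,*b)
    s=np.linalg.lstsq(np.c_[d,-e],q-p,rcond=None)[0];A=p+d*s[0];B=q+e*s[1]
    t1,t2=onz(T,*a,z),onz(S,*b,z);Q[k]=(t1+t2)/2
    print(k,"tri",((A+B)/2).round(4),"gap",np.linalg.norm(A-B).round(4),"planes",t1.round(4),t2.round(4))
g,w=Q["green"][:2],Q["white"][:2];print("gw",np.linalg.norm(g-w))
m=(g+w)/2;d=(w-g)/np.linalg.norm(w-g);n=np.array([-d[1],d[0]])
for s in(1,-1):
    c=m+s*n*.09/2**.5
    print("axis",c.round(4),"knob R",np.linalg.norm(Q["knob"][:2]-c),"handle",np.linalg.norm(Q["handle"][:2]-c),"angs",{k:np.degrees(np.arctan2(*(Q[k][:2]-c)[::-1])).round(1) for k in Q})
print("piv-handle",np.linalg.norm((Q["handle"]-Q["pivot"])[:2]))
E
```

```text
green tri [0.4368 0.1648 0.0148] gap 0.0017 planes [0.4361 0.1655 0.016 ] [0.4369 0.1639 0.016 ]
white tri [0.5425 0.0942 0.0142] gap 0.0018 planes [0.5415 0.0952 0.016 ] [0.5422 0.0932 0.016 ]
knob tri [0.4751 0.1075 0.0989] gap 0.0011 planes [0.4746 0.1081 0.1   ] [0.4749 0.1069 0.1   ]
handle tri [0.4326 0.2489 0.0952] gap 0.002 planes [0.4317 0.2496 0.098 ] [0.4319 0.2469 0.098 ]
pivot tri [0.5405 0.2739 0.0339] gap 0.0016 planes [0.5397 0.2744 0.035 ] [0.5404 0.2728 0.035 ]
gw 0.12678368421833788
axis [0.5246 0.1823] knob R 0.08990581209522833 handle 0.11382985114007474 angs {'green': np.float64(-168.7), 'white': np.float64(-78.9), 'knob': np.float64(-123.7), 'handle': np.float64(144.6), 'pivot': np.float64(80.4)}
axis [0.4538 0.0765] knob R 0.037373874336139555 handle 0.17309254780481326 angs {'green': np.float64(101.1), 'white': np.float64(11.3), 'knob': np.float64(56.0), 'handle': np.float64(97.3), 'pivot': np.float64(66.4)}
piv-handle 0.11120227334245031
```

Geometry checks out: ring spacing 126.8 mm (127.3 expected), knob radius 89.9 mm, handle to pivot 111.2 mm, handle to axis 113.8 mm. The axis is at (0.5246, 0.1823) and green is clockwise from the pin. First I'll go above the handle.

carry_out --moves '[[[-0.32, -0.194, 0.063], [0, 0, -0.351], 1], [[-0.32, -0.194, 0.063], [0, 0, -0.351], 1], [[-0.32, -0.194, 0.063], [0, 0, -0.351], 1], [[-0.32, -0.194, 0.063], [0, 0, -0.351], 1], [[-0.32, -0.194, 0.063], [0, 0, -0.351], 1], [[-0.32, -0.194, 0.063], [0, 0, -0.351], 1], [[-0.32, -0.194, 0.063], [0, 0, -0.351], 1], [[-0.32, -0.194, 0.063], [0, 0, -0.351], 1], [[-0.32, -0.194, 0.063], [0, 0, -0.351], 1], [[-0.32, -0.194, 0.063], [0, 0, -0.351], 1], [[-0.32, -0.194, 0.063], [0, 0, -0.351], 1], [[-0.32, -0.194, 0.063], [0, 0, -0.351], 1]]' --squeeze 20

```text
time_s: 1.5
tool_pos: [0.4308, 0.2489, 0.1906]
orientation: [180.0, 0.0, -179.9]
ft_force: [0.5, -0.4, 0.2]
width: 0.0856
grip_force: 0.0
```

```bash
python3 - <<'E'
from h import *
f=r.grab_frame("wrist");cv2.imwrite("pics/w1.png",f["pixels"][:,:,::-1]);print(r.observe()["tool_pos"],proj(f,(.4318,.2483,.098)),proj(f,(.4747,.1075,.1)))
E
```

```text
[0.43088341 0.24887253 0.19059438] [321.47355461 205.23628101] [151.38800108 254.84964287]
```

View pics/w1.png

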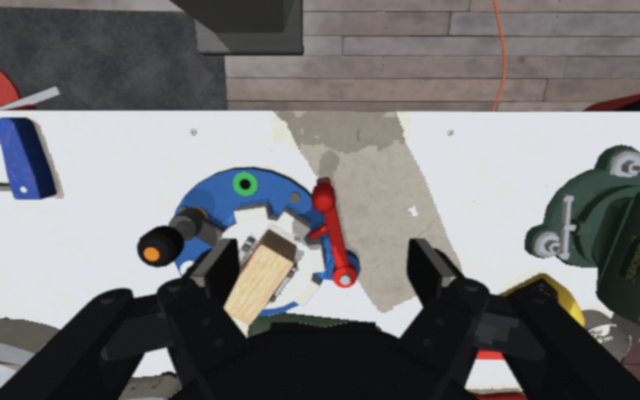

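The wrist view shows the handle top at (323,200) and the knob at (151,254), both as predicted. I'll descend and grip the handle.

carry_out --moves '[[[-0.001, 0, 0.05], [0, 0, 0], 1], [[-0.001, 0, 0.1], [0, 0, 0], 1], [[-0.001, 0, 0.11], [0, 0, 0], 1], [[-0.001, 0, 0.11], [0, 0, 0], 1], [[-0.001, 0, 0.11], [0, 0, 0], -1], [[-0.001, 0, 0.11], [0, 0, 0], -1], [[-0.001, 0, 0.11], [0, 0, 0], -1], [[-0.001, 0, 0.11], [0, 0, 0], -1], [[-0.001, 0, 0.11], [0, 0, 0], -1], [[-0.001, 0, 0.11], [0, 0, 0], -1], [[-0.001, 0, 0.11], [0, 0, 0], -1], [[-0.001, 0, 0.11], [0, 0, 0], -1]]' --squeeze 20

```text
time_s: 2.75
tool_pos: [0.4329, 0.2491, 0.0814]
orientation: [179.8, 0.1, 180.0]
ft_force: [-1.2, 4.6, 5.3]
width: 0.0203
grip_force: 22.9
```

carry_out --moves '[[[0.0012, 0.008, 0], [0, 0, 0], -1], [[0.0023, 0.016, 0], [0, 0, 0], -1], [[0.0028, 0.024, 0], [0, 0, 0], -1], [[0.0027, 0.032, 0], [0, 0, 0], -1], [[0.002, 0.039, 0], [0, 0, 0], -1], [[0.001, 0.044, 0], [0, 0, 0], -1], [[0.001, 0.044, 0], [0, 0, 0], -1], [[0.001, 0.044, 0], [0, 0, 0], -1]]'

```text
time_s: 3.55
tool_pos: [0.4308, 0.2918, 0.081]
orientation: [180.0, -0.1, 180.0]
ft_force: [-3.4, 0.7, 5.4]
width: 0.0203
grip_force: 22.9
```

carry_out --moves '[[[0, 0, 0], [0, 0, 0], 0.2], [[0, 0, 0], [0, 0, 0], 0.2], [[0, 0, 0], [0, 0, 0], 0.2], [[0, 0, 0], [0, 0, 0], 0.5], [[0, 0, 0], [0, 0, 0], 0.5], [[0, 0, -0.04], [0, 0, 0], 0.6], [[0, 0, -0.09], [0, 0, 0], 0.8], [[0, 0, -0.09], [0, 0, 0], 0.8], [[0, 0, -0.09], [0, 0, 0], 0.8]]'

```text
time_s: 4.45
tool_pos: [0.4319, 0.2921, 0.1714]
orientation: [179.9, 0.1, -180.0]
ft_force: [-0.3, -0.7, -0.5]
width: 0.0769
grip_force: 0.0
```

```bash
python3 - <<'E'
from h import *
o=r.observe();print(o["tool_pos"],o["width"])
f=r.grab_frame("wrist");cv2.imwrite("pics/w2.png",f["pixels"][:,:,::-1])
print([ (n,proj(f,p).round()) for n,p in dict(hOut=(.431,.2918,.098),hIn=(.4318,.2483,.098),knob=(.4747,.1075,.1)).items()])
for c,s in blobs(f,(9,170,80),(20,255,255),(0,100,640,300),30)+blobs(f,(0,170,80),(5,255,255),(0,100,640,300),30): print(c,s,onz(f,*c,.1).round(4))
E
```

```text
[0.43186701 0.29209469 0.17136639] 0.0768541717198908
[('hOut', array([322., 211.])), ('hIn', array([262., 212.])), ('knob', array([ 80., 266.]))]
[79.0, 264.9] [70, 257, 19, 16, 220] [0.4737 0.1072 0.1   ]
[313.3, 234.7] [288, 186, 47, 110, 1740] [0.4488 0.2856 0.1   ]
```

The pawl is out at the expected place, and the knob cap measures (0.474, 0.107). Next, above the knob with the jaws closing tangentially.

carry_out --moves '[[[-0.043, -0.185, 0], [0, 0, -0.983], 1], [[-0.043, -0.185, 0], [0, 0, -0.983], 1], [[-0.043, -0.185, 0], [0, 0, -0.983], 1], [[-0.043, -0.185, 0], [0, 0, -0.983], 1], [[-0.043, -0.185, 0], [0, 0, -0.983], 1], [[-0.043, -0.185, 0], [0, 0, -0.983], 1], [[-0.043, -0.185, 0], [0, 0, -0.983], 1], [[-0.043, -0.185, 0], [0, 0, -0.983], 1], [[-0.043, -0.185, 0], [0, 0, -0.983], 1], [[-0.043, -0.185, 0], [0, 0, -0.983], 1]]'

```text
time_s: 5.5
tool_pos: [0.474, 0.1069, 0.1696]
orientation: [179.9, -0.1, -123.8]
ft_force: [-0.4, 0.6, -1.1]
width: 0.0852
grip_force: 0.0
```

```bash
python3 - <<'E'
from h import *
o=r.observe();print(o["tool_pos"],o["orientation"],o["joint_pos"].round(1),o["width"])
f=r.grab_frame("wrist")
for c,s in blobs(f,(9,170,80),(20,255,255),(0,100,640,300),60): print(c,s,onz(f,*c,.1).round(4))
E
```

```text
[0.47404128 0.10694168 0.16958618] [ 1.79934594e+02 -5.99873465e-02 -1.23765133e+02] [  11.4   14.6  108.2    0.    57.3 -134.9] 0.08519562922828874
[323.7, 214.9] [315, 206, 18, 18, 253] [0.4733 0.1087 0.1   ]
```

carry_out --moves '[[[0, 0, 0.04], [0, 0, 0], 1], [[0, 0, 0.075], [0, 0, 0], 1], [[0, 0, 0.082], [0, 0, 0], 1], [[0, 0, 0.082], [0, 0, 0], 1], [[0, 0, 0.082], [0, 0, 0], -1], [[0, 0, 0.082], [0, 0, 0], -1], [[0, 0, 0.082], [0, 0, 0], -1], [[0, 0, 0.082], [0, 0, 0], -1], [[0, 0, 0.082], [0, 0, 0], -1], [[0, 0, 0.082], [0, 0, 0], -1], [[0, 0, 0.082], [0, 0, 0], -1]]' --squeeze 45

```text
time_s: 6.65
tool_pos: [0.4748, 0.1071, 0.0895]
orientation: [-180.0, 0.1, -123.7]
ft_force: [-2.3, 0.5, 5.3]
width: 0.0325
grip_force: 44.1
```

carry_out --moves '[[[0, 0, -0.005], [0, 0, 0], -1], [[0, 0, -0.01], [0, 0, 0], -1], [[0, 0, -0.013], [0, 0, 0], -1], [[0, 0, -0.0135], [0, 0, 0], -1], [[0, 0, -0.0135], [0, 0, 0], -1], [[0, 0, -0.0135], [0, 0, 0], -1]]'

```text
time_s: 7.25
tool_pos: [0.4747, 0.1071, 0.1017]
orientation: [-180.0, 0.0, -123.7]
ft_force: [3.0, 2.2, -5.8]
width: 0.0326
grip_force: 45.2
```

```bash
python3 - <<'E'
from h import *
f=r.grab_frame("top");cv2.imwrite("pics/top2.png",cv2.resize(f["pixels"][165:285,280:410,::-1],None,fx=5,fy=5,interpolation=cv2.INTER_CUBIC))
o=r.observe();print(o["tool_pos"],o["ft_force"])
# arc rows in current tool frame: pivot axis, clockwise 45 deg in 10 steps
c=np.array([.5246,.1823]);Rt=R.from_euler('xyz',[180,0,-123.75],degrees=True).as_matrix();v=np.array([.4747,.1075])-c
for k in range(1,11):
    a=-np.radians(45)*k/10;q=R.from_euler('z',a).as_matrix()[:2,:2]@v-v
    print((Rt.T@[*q,0]).round(4),-round(a,3))
E
```

```text
[0.47472663 0.10705804 0.10167288] [ 2.6284861   3.51953506 -7.52247808]
[-0.0003  0.0071  0.    ] 0.079
[-0.0011  0.0141  0.    ] 0.157
[-0.0025  0.021   0.    ] 0.236
[-0.0044  0.0278  0.    ] 0.314
[-0.0068  0.0344  0.    ] 0.393
[-0.0098  0.0408  0.    ] 0.471
[-0.0132  0.047   0.    ] 0.55
[-0.0171  0.0529  0.    ] 0.628
[-0.0215  0.0584  0.    ] 0.707
[-0.0263  0.0636  0.    ] 0.785
```

View pics/top2.png

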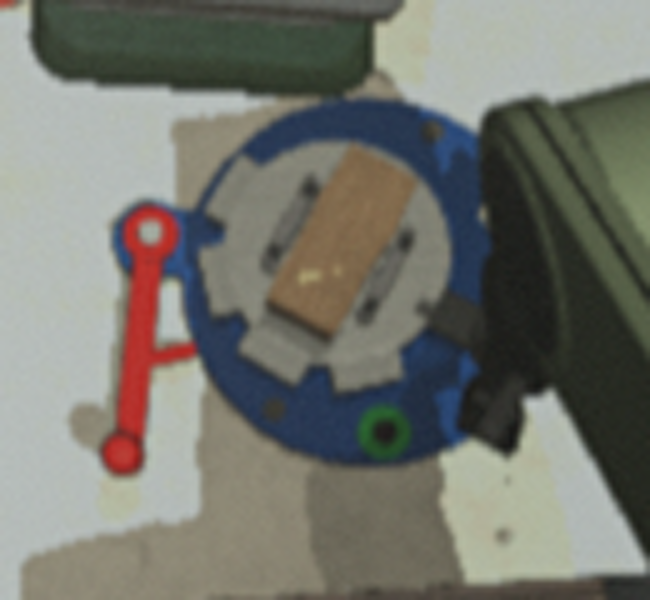

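The top view shows the pawl clear: its handle is at crop (122,455) and its tooth is off the lugs. The knob is held and drawn about 12 mm. Now the clockwise arc to the green ring.

carry_out --moves '[[[0, 0, -0.0015], [0, 0, 0], -1], [[-0.0003, 0.0071, -0.0015], [0, 0, 0.079], -1], [[-0.0011, 0.0141, -0.0015], [0, 0, 0.157], -1], [[-0.0025, 0.021, -0.0015], [0, 0, 0.236], -1], [[-0.0044, 0.0278, -0.0015], [0, 0, 0.314], -1], [[-0.0068, 0.0344, -0.0015], [0, 0, 0.393], -1], [[-0.0098, 0.0408, -0.0015], [0, 0, 0.471], -1], [[-0.0132, 0.047, -0.0015], [0, 0, 0.55], -1], [[-0.0171, 0.0529, -0.0015], [0, 0, 0.628], -1], [[-0.0215, 0.0584, -0.0015], [0, 0, 0.707], -1], [[-0.0263, 0.0636, -0.0015], [0, 0, 0.785], -1], [[-0.0263, 0.0636, -0.0015], [0, 0, 0.785], -1]]'

```text
time_s: 8.5
tool_pos: [0.4358, 0.1639, 0.1032]
orientation: [-179.9, -0.0, -168.6]
ft_force: [1.5, 0.4, -7.3]
width: 0.0325
grip_force: 45.4
```

```bash
python3 - <<'E'
from h import *
o=r.observe();print(o["tool_pos"],o["orientation"],o["ft_force"])
c=np.array([.5246,.1823]);d=o["tool_pos"][:2]-c;print(np.linalg.norm(d),np.degrees(np.arctan2(d[1],d[0])))
E
```

```text
[0.43576111 0.16393687 0.10320557] [-1.79948311e+02 -4.45348441e-02 -1.68562184e+02] [ 1.51862037  0.37170279 -7.30531616]
0.09071688414808543 -168.3213507967905
```

carry_out --moves '[[[0, 0.0005, 0.004], [0, 0, 0], -1], [[0, 0.0005, 0.007], [0, 0, 0], -1], [[0, 0.0005, 0.01], [0, 0, 0], -1], [[0, 0.0005, 0.0135], [0, 0, 0], -1], [[0, 0.0005, 0.0145], [0, 0, 0], -1], [[0, 0.0005, 0.0145], [0, 0, 0], -1]]'

```text
time_s: 9.1
tool_pos: [0.4358, 0.1642, 0.0895]
orientation: [-180.0, -0.0, -168.7]
ft_force: [-1.4, -1.7, 3.7]
width: 0.0321
grip_force: 46.7
```

It went back to the original height with no blocking force. Releasing and rising.

carry_out --moves '[[[0, 0, 0], [0, 0, 0], 0], [[0, 0, 0], [0, 0, 0], 0.3], [[0, 0, 0], [0, 0, 0], 0.6], [[0, 0, 0], [0, 0, 0], 0.8], [[0, 0, 0], [0, 0, 0], 0.8], [[0, 0, 0], [0, 0, 0], 0.8], [[0, 0, -0.04], [0, 0, 0], 0.8], [[0, 0, -0.082], [0, 0, 0], 0.8], [[0, 0, -0.082], [0, 0, 0], 0.8], [[0, 0, -0.082], [0, 0, 0], 0.8]]'

```text
time_s: 10.1
tool_pos: [0.4363, 0.1646, 0.1715]
orientation: [180.0, 0.1, -168.6]
ft_force: [0.2, -0.0, -1.0]
width: 0.0767
grip_force: 0.0
```

```bash
python3 - <<'E'
from h import *
o=r.observe();print(o["tool_pos"],o["orientation"],o["width"])
f=r.grab_frame("wrist");cv2.imwrite("pics/w3.png",f["pixels"][:,:,::-1])
for c,s in blobs(f,(9,170,80),(20,255,255),(0,100,640,300),60): print(c,s,[onz(f,*c,z).round(4) for z in(.1,.108)])
print(proj(f,(.4363,.1647,.1)),proj(f,(.4363,.1647,.108)),proj(f,(.431,.292,.098)))
E
```

```text
[0.43630818 0.16460782 0.17149476] [ 1.79979130e+02  1.21686274e-01 -1.68642894e+02] 0.07669911372936689
[322.2, 212.0] [314, 204, 18, 17, 248] [array([0.4355, 0.1646, 0.1   ]), array([0.4327, 0.164 , 0.108 ])]
[322.15329926 213.04289629] [322.13921744 217.0362473 ] [490.49787454 237.12453671]
```

View pics/w3.png

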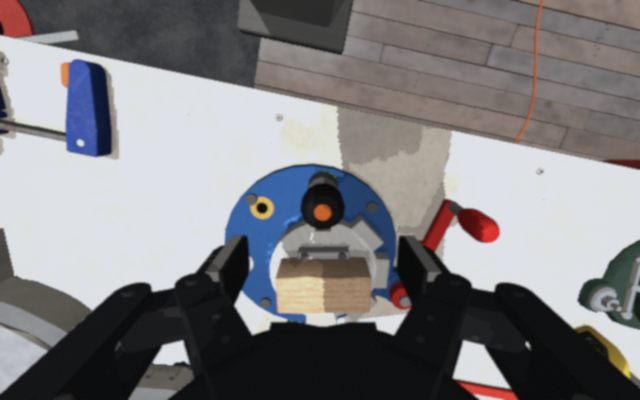

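The wrist view shows the knob over the green hole at (322,212), where a knob at home height should appear, with the same cap size as before. The block is seated between its cleats, and the pawl handle is at about (483,225). Going to the pawl.

carry_out --moves '[[[-0.008, 0.05, 0], [0, 0, 0.1], 1], [[-0.016, 0.1, 0], [0, 0, 0.198], 1], [[-0.02, 0.1255, 0], [0, 0, 0.198], 1], [[-0.02, 0.1255, 0], [0, 0, 0.198], 1], [[-0.02, 0.1255, 0], [0, 0, 0.198], 1], [[-0.02, 0.1255, 0.045], [0, 0, 0.198], 1], [[-0.02, 0.1255, 0.09], [0, 0, 0.198], 1], [[-0.02, 0.1255, 0.09], [0, 0, 0.198], 1], [[-0.02, 0.1255, 0.09], [0, 0, 0.198], 1]]'

```text
time_s: 11.05
tool_pos: [0.4308, 0.2904, 0.0807]
orientation: [-179.9, -0.1, 179.9]
ft_force: [0.4, 0.1, 0.7]
width: 0.0855
grip_force: 0.0
```

carry_out --moves '[[[0, 0, 0], [0, 0, 0], -1], [[0, 0, 0], [0, 0, 0], -1], [[0, 0, 0], [0, 0, 0], -1], [[0, 0, 0], [0, 0, 0], -1], [[0, 0, 0], [0, 0, 0], -1], [[0, 0, 0], [0, 0, 0], -1], [[0, 0, 0], [0, 0, 0], -1], [[0, 0, 0], [0, 0, 0], -1]]' --squeeze 20

```text
time_s: 11.85
tool_pos: [0.4312, 0.2918, 0.0816]
orientation: [180.0, 0.1, -180.0]
ft_force: [-1.1, -0.5, 7.5]
width: 0.0205
grip_force: 22.6
```

carry_out --moves '[[[0.001, -0.007, 0], [0, 0, 0], -1], [[0.0018, -0.014, 0], [0, 0, 0], -1], [[0.0018, -0.021, 0], [0, 0, 0], -1], [[0.0014, -0.028, 0], [0, 0, 0], -1], [[0.0005, -0.035, 0], [0, 0, 0], -1], [[-0.0005, -0.04, 0], [0, 0, 0], -1], [[-0.001, -0.043, 0], [0, 0, 0], -1], [[-0.0012, -0.0445, 0], [0, 0, 0], -1], [[-0.0012, -0.0445, 0], [0, 0, 0], -1], [[-0.0012, -0.0445, 0], [0, 0, 0], -1]]'

```text
time_s: 12.85
tool_pos: [0.4321, 0.249, 0.0813]
orientation: [179.8, 0.0, 179.9]
ft_force: [-4.6, 9.9, 5.0]
width: 0.0203
grip_force: 22.7
```

It reached the initial grasp position with 10 N against the stop. Releasing and retreating.

carry_out --moves '[[[0, 0.001, 0], [0, 0, 0], 0], [[0, 0.001, 0], [0, 0, 0], 0.3], [[0, 0.001, 0], [0, 0, 0], 0.7], [[0, 0.001, 0], [0, 0, 0], 0.9], [[0, 0.001, 0], [0, 0, 0], 0.9], [[0, 0.001, -0.04], [0, 0, 0], 0.9], [[0, 0.001, -0.09], [0, 0, 0], 0.9], [[0.04, 0.03, -0.13], [0, 0, 0], 0.9], [[0.08, 0.06, -0.15], [0, 0, 0], 0.9], [[0.08, 0.06, -0.15], [0, 0, 0], 0.9], [[0.08, 0.06, -0.15], [0, 0, 0], 0.9]]'

```text
time_s: 13.95
tool_pos: [0.3512, 0.3081, 0.2323]
orientation: [179.9, 0.1, -179.8]
ft_force: [-0.7, -0.7, -0.6]
width: 0.0809
grip_force: 0.0
```

```bash
python3 - <<'E'
from h import *
f=r.grab_frame("wrist");cv2.imwrite("pics/w4.png",f["pixels"][:,:,::-1])
print(r.observe()["tool_pos"],proj(f,(.4318,.2483,.098)),proj(f,(.4368,.1648,.1)))
E
```

```text
[0.35185484 0.30723737 0.23128703] [262.73308905 266.31988372] [179.8739303  271.62821948]
```

View pics/w4.png

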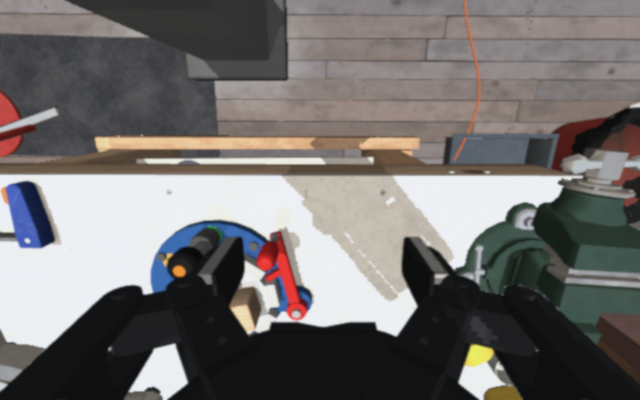

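The wrist view shows the knob cap at (179,271) and the handle top at about (265,262), both where pin home and pawl in should put them, with the block still seated. Handing in.

```bash
python3 -c "
from rig import r
print(r.close_job())"
```

```text
the job is handed in; nothing more can be done
None
```

I turned the table one step clockwise and handed the job in at about 14 s. The pin is home in the green-ringed hole, the pawl is back in its notch and the block is still between its cleats. I saw this in the final wrist view; the hand-in gave no verdict.

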